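Turn over the square plate in its tilting tray

TASK

The upper face of the square steel plate is finished. Turn the plate over by swinging its tilting tray right over by the handle, as far as the tray goes, so that the plate tumbles onto its other face and lies flat in the tray. Do not touch the plate itself, and leave the other tray with the round plate alone.

Things in the scene. Friction and masses are not known exactly. Their poses are not given: they have to be found in the camera images.
- square_tray (a joint): hinge of the tray holding the square plate: a V of two aluminium leaves 70 degrees apart (74 x 78 mm, walls 22 mm), on a plywood stand (176 x 132 mm), hinge axis level, 32 mm above the table. 0: near leaf level, plate on it, far leaf upright. 1.92: swung over to the far stop, far leaf level. Weight holds it at either stop; past 0.96 it tips over by itself, damped. About 3 N at the handle moves it.
- square_handle (a point): middle of the round black sleeve (14 mm thick, 66 mm long) on that tray's bail handle. Turns with the tray: y along the bar and hinge; at joint 0, z up, x level from bar to hinge, the way it swings. Hinge axis then 94 mm ahead in x, 66 mm lower: arc radius 115 mm, up and over, ending 188 mm ahead. The bar may turn in the fingers. At either stop the upright leaf is 60 mm or more from it, level.
- square_plate: square steel plate, 56 x 56 x 9 mm, 0.22 kg, loose, lying flat on the near leaf of the tray. Origin at its centre; its z axis points up at the start and down once turned over. Flat on the level leaf its centre is 41 mm above the table, before and after. The face underneath at the start has a round dark seat in its middle.
- round_tray (a joint): hinge of the other, identical tray and stand, which holds a round steel plate, 56 mm in diameter: to be left alone, at 0.

How it is judged:
By the outcome, as a careful person would: the job done as asked, in the order asked, and still so for the second after the job is handed in, with the robot touching nothing.
It also fails if it takes over 38 s, if anything falls off the work surface, if the arm or the gripper's body presses on something with over 40 N, if the wrist force passes 120 N, or if a joint passes its speed limit or range.

ROBOT

A 7-joint arm with a two-finger parallel gripper is mounted at the origin on a cart in front of the work surface, level with it; the furniture and walls round the work are solid. World frame = base frame: x ahead of the robot, y to its left, z up, the work surface at z = 0. Lengths are in m, angles in rad, forces in N, time in s.
With the tool pointing down it reaches from about 0.4 to 0.875 m from the base axis. Payload 19.3 kg.
Tool frame: the origin (TCP) lies at the centre of the arm's flange, where the gripper is bolted on; the fingertips stand 173 mm ahead of it and the grasp point (between the pads) lies 155 mm ahead of it (hold_point_z is the distance from the TCP to the grasp point, in m); z points along the fingers, y is the line along which they close (so a half turn about z gives the same grasp; the last joint's range is limited). The gripper opens to 85 mm and grips with 20 to 120 N. Pads are 22 mm wide; open, the fingers measure 114 mm over their backs; the gripper's body (76 mm by 85 mm) begins 54 mm behind the grasp point. The pads swing forward as they close: fully open they stand 13 mm farther back than shut.
Start: joints at [1.197, 0.521, -0.036, 1.599, 0.021, 1.021, -0.113], TCP at [0.187, -0.596, 0.405] pointing down, gripper open.
Joint ranges: [-2.91, 2.91], [-0.3, 2.13], [-1.5, 1.42], [0.17, 2.43], [-1.26, 4.41], [0.16, 1.93], [-2.52, 2.52]. Speed limits (rad/s): [1.89, 1.89, 2.39, 2.39, 3.01, 3.01, 3.01].

INTERFACE

Orientations are given as a unit quaternion [x, y, z, w].
In Python, from bench import get_state, capture, hand_in, hold_point_z gives the robot as it stands.
- The arm moves only by the tool move_arm, never from a script. Its argument "steps" is a list of rows, each a list of 3 entries, a list of its own where there are three numbers: the shift along the tool's x, y, z in units of 25 mm (1.0 is 25 mm), then the turn about the tool's z in degrees, then the opening, from 0 (shut) to 1 (fully open). A call has 1 to 10 rows; each row is the pose to reach, as a shift and turn from the pose commanded when the call began, along the tool's axes at that moment; what a row does not reach only later rows make up. A row lasts 1/12 s, in which the tool goes at most 41.7 mm and 7.16 degrees, less where a joint would pass 70% of its speed; a pose out of reach is approached as far as the arm can. A call with a gripper value outside its range is refused whole. The fingers move at their own pace and stop on an object; "grip_force" is the grip in N (left out, the last holds). Time passes only in rows, so rows that repeat a pose let the fingers close. It gives the time, the measured TCP pose, the force, the opening and the grip force at its end, in the units of the state.
- get_state(): the state, without advancing time (a new reading comes with each control period).
- capture(name): name is "scene" or "top" or "wrist"; returns a dict with "color" (384x512x3 uint8, red, green, blue), "fx", "fy", "cx", "cy" (pixels), "R" (3x3) and "t" (3): a world point X has camera coordinates R X + t; the wrist camera has in their place "hand_eye" (4x4, takes a point from camera to tool coordinates, whose origin is the TCP and whose axes are the flange's). Camera axes: x right, y down, z forward; pixel columns grow to the right and rows downward; lengths in m; the calibration is good to about 2 mm. The wrist camera is an equidistant fisheye: a pixel r from the principal point sees the ray r / f radians off the axis. A picture is of the moment at which its call begins: read the wrist's pose just before it. There is no depth.
- hand_in(): hands the job in; it is judged then, once.
The state is a dict: "clock": time; "joints": joint angles; "qd": joint speeds; "joint_efforts": joint torques, N m; "tcp_pos": TCP position; "tool_rot": TCP orientation; "ft_force": force on the tool from outside, world axes, zero at the start; "ft_torque": the same for the moment, N m; "finger_gap": finger opening in m; "finger_force": force on a finger pad.
Only numpy, scipy, OpenCV 4.12 (cv2) and the standard library are available. Lean on these libraries where they do the work, as an engineer would, in place of code of your own. Each camera call takes 0.05 s, during which the arm holds its last target. There are 200 camera calls.

## Working session

There is one attempt and no reset: what is moved stays moved. The work goes in short steps, Python scripts to look and compute and a tool call to move; the robot and the scene stay as the last step left them, time stands still between calls to the robot, and variables do not carry over. Pictures are saved under pics/ and viewed, at most 10 in all, crops included, and the job is handed in when it is done.

Besides the shell and the picture viewer there is one more tool, called by a JSON object that holds its "fn" and its "kwargs", one argument or row to a line. move_arm: Moves the arm, as the interface text tells. Its arguments: {"type":"object","properties":{"steps":{"type":"array"},"grip_force":{"type":"number"}},"required":["steps"]}

```bash
mkdir -p pics
python3 - <<'E'
from bench import *
import cv2,numpy as np
s=get_state();print({k:np.round(v,3).tolist() for k,v in s.items()},hold_point_z)
ims=[]
for n in("scene","top"):
    c=capture(n);ims.append(c["color"]);print(n,[c[k] for k in("fx","fy","cx","cy")],np.round(c["R"],4).tolist(),np.round(c["t"],4).tolist())
    cv2.imwrite(f"pics/{n}0.png",cv2.resize(c["color"][...,::-1],None,fx=1.5,fy=1.5,interpolation=cv2.INTER_CUBIC))
E
```

```text
{'clock': 0.0, 'joints': [1.197, 0.522, -0.036, 1.6, 0.021, 1.021, -0.113], 'qd': [-0.0, 0.001, -0.0, 0.001, 0.0, -0.001, -0.0], 'joint_efforts': [-0.003, -92.716, 1.979, -36.995, 0.018, 0.008, 0.0], 'tcp_pos': [0.187, -0.596, 0.404], 'tool_rot': [0.988, 0.151, -0.0, -0.001], 'ft_force': [-0.014, -0.282, -0.437], 'ft_torque': [-0.012, -0.007, -0.013], 'finger_force': 0.0, 'finger_gap': 0.085} 0.1547
scene [355.3238061679681, 355.3238061679681, 257.1011258449553, 190.81967676098665] [[-0.8842, -0.467, -0.0077], [-0.2004, 0.3944, -0.8968], [0.4218, -0.7915, -0.4423]] [0.4932, 0.1421, 0.7475]
top [417.1373741512361, 417.1373741512361, 245.57165712974418, 191.334357824315] [[-0.0198, -0.9998, -0.0051], [-0.9849, 0.0204, -0.1721], [0.1721, 0.0016, -0.9851]] [0.0947, 0.513, 0.9141]
```

View pics/top0.png

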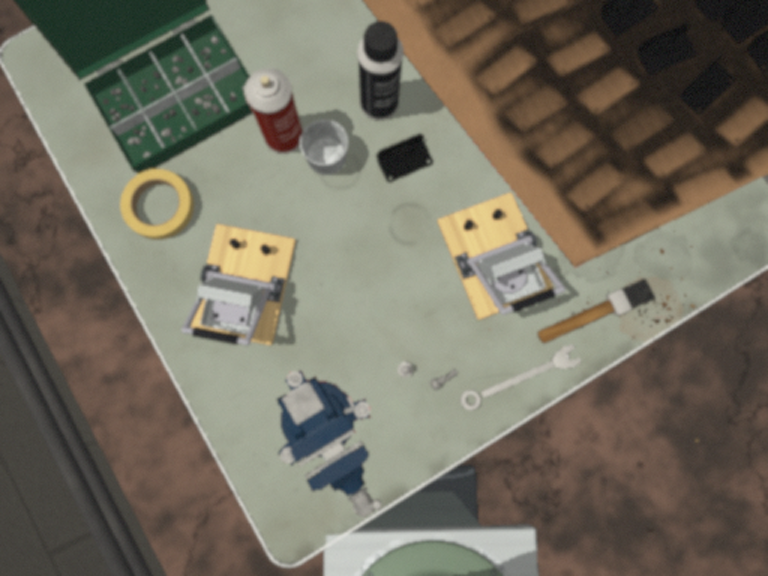

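View pics/scene0.png

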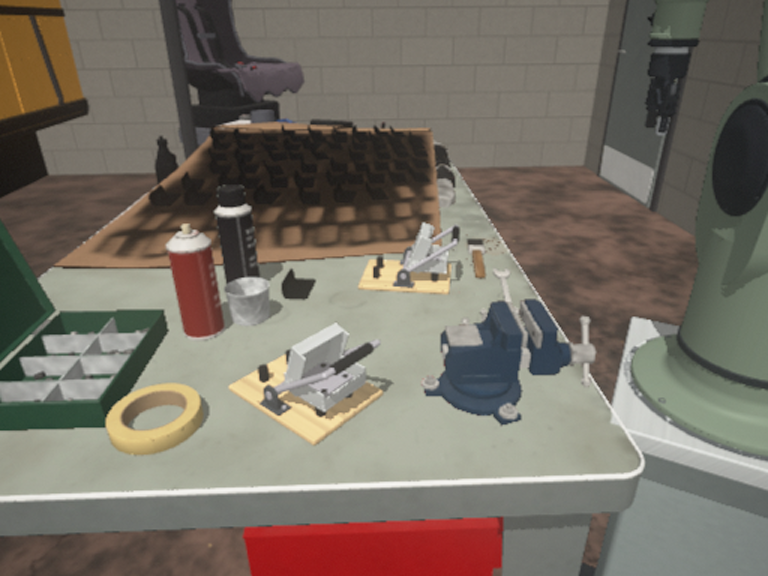

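The top view shows one tray at about (235,290) and the other at about (510,265), at 1.5x. The black sleeves are at (215,336) and (532,300). I need a crop to tell which one holds the square plate.

```bash
cat > h.py <<'E'
from bench import *
import cv2,numpy as np
def ray(c,u,v):
    R=np.array(c["R"]);t=np.array(c["t"])
    d=R.T@np.array([(u-c["cx"])/c["fx"],(v-c["cy"])/c["fy"],1]);return -R.T@t,d
def onz(c,u,v,z):
    o,d=ray(c,u,v);return o+d*(z-o[2])/d[2]
def proj(c,X):
    p=np.array(c["R"])@X+np.array(c["t"]);return c["cx"]+c["fx"]*p[0]/p[2],c["cy"]+c["fy"]*p[1]/p[2]
E
python3 - <<'E'
from h import *
c=capture("top");im=c["color"]
a=im[140:240,110:210];b=im[120:220,290:390]
o=np.hstack([cv2.resize(k,(400,400),interpolation=cv2.INTER_CUBIC) for k in(a,b)])
cv2.imwrite("pics/crop1.png",o[...,::-1])
g=im.max(2)
for n,(x0,y0,x1,y1) in dict(L=(118,212,170,235),R=(330,185,385,215)).items():
    m=(g[y0:y1,x0:x1]<50).astype(np.uint8)
    k,l,st,ce=cv2.connectedComponentsWithStats(m)
    for i in range(1,k):
        if st[i,4]<25: continue
        pts=np.argwhere(l==i)[:,::-1].astype(np.float32)+[x0,y0]
        r=cv2.minAreaRect(pts.astype(np.float32))
        print(n,st[i,4],pts.mean(0),r,onz(c,*r[0],.098))
        bx=cv2.boxPoints(r);print([onz(c,*q,.098)[:2].round(3).tolist() for q in bx])
# wood mask
hsv=cv2.cvtColor(im,cv2.COLOR_RGB2HSV)
for n,(x0,y0,x1,y1) in dict(L=(110,140,210,240),R=(285,120,385,220)).items():
    h=hsv[y0:y1,x0:x1];m=((h[...,0]>12)&(h[...,0]<28)&(h[...,1]>80)&(h[...,2]>120))
    pts=np.argwhere(m)[:,::-1]+[x0,y0]
    r=cv2.minAreaRect(pts.astype(np.float32));print(n,r,onz(c,*r[0],.01));print([onz(c,*q,.01)[:2].round(3).tolist() for q in cv2.boxPoints(r)])
E
```

```text
L 68 [143.79411765 223.45588235] ((143.35121154785156, 223.28121948242188), (25.494022369384766, 2.9470155239105225), 10.784297943115234) [0.44060686 0.30453012 0.098     ]
[[0.443, 0.332], [0.449, 0.331], [0.438, 0.277], [0.432, 0.278]]
R 92 [355.73913043 199.47826087] ((355.33563232421875, 199.56166076660156), (3.6282753944396973, 26.21721649169922), 69.44395446777344) [ 0.4826113  -0.15236235  0.098     ]
[[0.477, -0.124], [0.496, -0.178], [0.488, -0.181], [0.469, -0.126]]
L ((146.67135620117188, 183.4241485595703), (87.39539337158203, 75.32794952392578), 12.994616508483887) [0.54505182 0.32062045 0.01      ]
[[0.483, 0.44], [0.663, 0.406], [0.609, 0.198], [0.432, 0.238]]
R ((338.0, 169.5), (99.0, 92.0), 90.0) [ 0.56955429 -0.13874362  0.01      ]
[[0.696, -0.033], [0.691, -0.259], [0.448, -0.24], [0.453, -0.024]]
```

View pics/crop1.png

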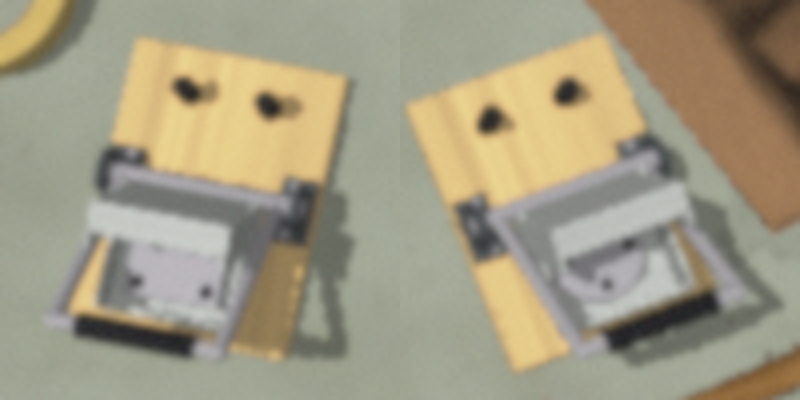

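The left tray holds the square plate: there is a full square under the lip at crop (170,270). The right tray shows a round edge. So the target is the left tray, with its handle near (0.441, 0.305, 0.098) and its bar yawed about 11°. First I'll move to a waypoint and turn.

{"fn": "move_arm", "kwargs": {
  "steps": [
    [[14.3,-8.1,0],-60,0.5],
    [[14.3,-8.1,0],-60,0.5],
    [[14.3,-8.1,0],-60,0.5],
    [[14.3,-8.1,0],-60,0.5],
    [[14.3,-8.1,0],-60,0.5],
    [[14.3,-8.1,0],-60,0.5],
    [[14.3,-8.1,0],-60,0.5],
    [[14.3,-8.1,0],-60,0.5],
    [[14.3,-8.1,0],-60,0.5],
    [[14.3,-8.1,0],-60,0.5]
  ]
}}

```text
clock: 0.98
tcp_pos: [0.4689, -0.2939, 0.4047]
tool_rot: [0.779, 0.627, 0.0, -0.0]
ft_force: [0.4, -0.6, 0.3]
finger_gap: 0.0428
finger_force: 0.0
```

{"fn": "move_arm", "kwargs": {
  "steps": [
    [[23,-6.2,0],0,0.5],
    [[23,-6.2,0],0,0.5],
    [[23,-6.2,0],0,0.5],
    [[23,-6.2,0],0,0.5],
    [[23,-6.2,0],0,0.5],
    [[23,-6.2,0],0,0.5],
    [[23,-6.2,0],0,0.5],
    [[23,-6.2,0],0,0.5],
    [[23,-6.2,0],0,0.5],
    [[23,-6.2,0],0,0.5]
  ]
}}

```text
clock: 1.82
tcp_pos: [0.4488, 0.1219, 0.4048]
tool_rot: [0.781, 0.625, 0.0, 0.0]
ft_force: [1.2, -0.4, -0.1]
finger_gap: 0.043
finger_force: 0.0
```

```bash
python3 -c "
from bench import *
s=get_state();print(s['tcp_pos'],s['joints'],s['qd'])"
```

```text
[0.44879345 0.12190883 0.40482655] [ 0.07201359  0.3088952  -0.56732036  1.98341533  0.20944314  0.90586243
 -0.82409374] [-0.94161989  0.18594517 -0.17926242 -0.225028    0.1628633   0.10097271
 -1.17569468]
```

{"fn": "move_arm", "kwargs": {
  "steps": [
    [[6.5,-1.9,1.2],0,0.5],
    [[6.5,-1.9,1.2],0,0.5],
    [[6.5,-1.9,1.2],0,0.5],
    [[6.5,-1.9,1.2],0,0.5],
    [[6.5,-1.9,1.2],0,0.5],
    [[6.5,-1.9,1.2],0,0.5],
    [[6.5,-1.9,1.2],0,0.5]
  ]
}}

```text
clock: 2.4
tcp_pos: [0.4383, 0.289, 0.3743]
tool_rot: [0.78, 0.626, -0.0, -0.0]
ft_force: [0.6, -0.2, 0.4]
finger_gap: 0.0427
finger_force: 0.0
```

Run:
```python
from h import *
s=get_state();print(s['tcp_pos'],s['tool_rot'],np.abs(s['qd']).max())
c=capture("wrist");im=c["color"];np.save("w.npy",im)
print({k:c[k] for k in c if k!="color"})
cv2.imwrite("pics/w1.png",cv2.resize(im[...,::-1],None,fx=1.5,fy=1.5))
```

```text
[0.43831987 0.28904502 0.37434534] [ 7.80124255e-01  6.25624433e-01 -4.63991142e-04 -4.41437952e-06] 0.03509552403384281
{'fx': 297.3186396354542, 'fy': 297.3186396354542, 'cx': 261.621100603174, 'cy': 195.16396165852618, 'hand_eye': array([[-5.97389430e-04, -9.59702538e-01, -2.81017227e-01,
         7.13412256e-02],
       [ 9.99999649e-01, -7.38329463e-04,  3.95660581e-04,
         1.29473425e-04],
       [-5.87199762e-04, -2.81016892e-01,  9.59702642e-01,
         2.99321320e-02],
       [ 0.00000000e+00,  0.00000000e+00,  0.00000000e+00,
         1.00000000e+00]])}
```

View pics/w1.png

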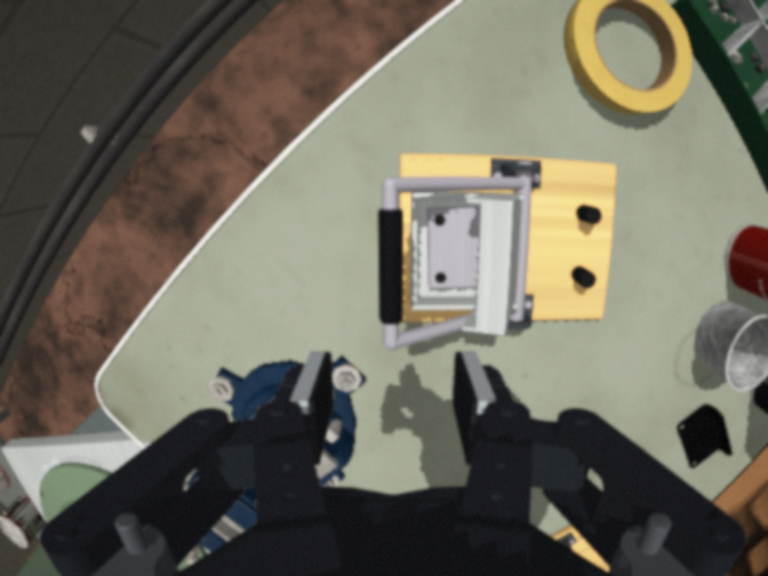

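The wrist view shows the black sleeve from (391,210) to (391,322), at 1.5x. The square plate lies in the tray at (455,250) and the hinge bearings are at (515,172) and (520,312).

Run:
```python
from h import *
from scipy.spatial.transform import Rotation as Ro
s=get_state();c=capture("wrist");im=c["color"]
Rt=Ro.from_quat(s['tool_rot']).as_matrix();p=s['tcp_pos'];H=c["hand_eye"]
def wz(u,v,z):
    a=np.array([u-c["cx"],v-c["cy"]])/c["fx"];r=np.hypot(*a)
    d=Rt@H[:3,:3]@np.r_[np.sin(r)*a/r,np.cos(r)];o=p+Rt@H[:3,3];return o+d*(z-o[2])/d[2]
x0,y0=245,135
m=(im[y0:218,x0:275].max(2)<45).astype(np.uint8)
k,l,st,ce=cv2.connectedComponentsWithStats(m);i=1+st[1:,4].argmax();print(st[i])
pts=(np.argwhere(l==i)[:,::-1]+[x0,y0]).astype(np.float32);r=cv2.minAreaRect(pts);print(r)
b=cv2.boxPoints(r);b=b[np.argsort(b[:,1])]
e1=wz(*b[:2].mean(0),.098);e2=wz(*b[2:].mean(0),.098);h=(e1+e2)/2
d=e1-e2;print(e1,e2,"len",np.linalg.norm(d),"yaw",np.degrees(np.arctan2(-d[0],d[1])))
print("handle",h,"tool delta units",Rt.T@(h-p-Rt@[0,0,.1547])/.025, "tooly yaw",np.degrees(np.arctan2(Rt[1,1],Rt[0,1])))
```

```text
[  7   5  15  74 981]
((259.2696533203125, 176.48776245117188), (73.16539001464844, 13.633204460144043), 89.09062194824219)
[0.44671914 0.33425352 0.098     ] [0.4335017  0.27145947 0.098     ] len 0.06417002897304121 yaw -11.886597495550802
handle [0.44011042 0.30285649 0.098     ] tool delta units [ 0.59058391 -0.07016132  4.87470814] tooly yaw -12.629042975352831
```

{"fn": "move_arm", "kwargs": {
  "steps": [
    [[0.6,-0.07,1],0,0.5],
    [[0.6,-0.07,2],0,0.5],
    [[0.6,-0.07,3],0,0.5],
    [[0.6,-0.07,3.8],0,0.5],
    [[0.6,-0.07,4.4],0,0.5],
    [[0.6,-0.07,4.8],0,0.5],
    [[0.6,-0.07,4.8],0,0.5],
    [[0.6,-0.07,4.8],0,0.4]
  ],
  "grip_force": 25
}}

```text
clock: 3.17
tcp_pos: [0.4404, 0.3036, 0.2551]
tool_rot: [0.781, 0.625, -0.0, 0.0]
ft_force: [0.5, -0.6, 1.0]
finger_gap: 0.0343
finger_force: 0.0
```

{"fn": "move_arm", "kwargs": {
  "steps": [
    [[0,0,0],0,0.25],
    [[0,0,0],0,0.2],
    [[0,0,0],0,0.15],
    [[0,0,0],0,0.1],
    [[0,0,0],0,0.1],
    [[0,0,0],0,0.1],
    [[0,0,0],0,0.1]
  ]
}}

```text
clock: 3.75
tcp_pos: [0.44, 0.3042, 0.2557]
tool_rot: [0.78, 0.625, 0.001, 0.0]
ft_force: [-3.3, -1.1, 8.0]
finger_gap: 0.0132
finger_force: 24.3
```

Run:
```python
from h import *
s=get_state();print({k:np.round(s[k],3) for k in("tcp_pos","ft_force","finger_gap","finger_force")})
im=capture("wrist")["color"]
cv2.imwrite("pics/w2.png",cv2.resize(im[...,::-1],None,fx=1.5,fy=1.5))
# arc table: handle local from hinge at angle
p=s["tcp_pos"]
for t in np.linspace(0,1.92,13):
    a=np.arctan2(66,94);dx=94-115*np.cos(a+t);dz=115*np.sin(a+t)-66
    print(round(t,2),"toolY",round(dx/25,2),"toolZ",round(-dz/25,2))
```

```text
{'tcp_pos': array([0.44 , 0.304, 0.256]), 'ft_force': array([-3.323, -1.144,  8.042]), 'finger_gap': np.float64(0.013), 'finger_force': np.float64(24.31)}
0.0 toolY -0.0 toolZ -0.0
0.16 toolY 0.46 toolZ -0.57
0.32 toolY 1.02 toolZ -1.05
0.48 toolY 1.64 toolZ -1.44
0.64 toolY 2.32 toolZ -1.73
0.8 toolY 3.03 toolZ -1.9
0.96 toolY 3.77 toolZ -1.96
1.12 toolY 4.5 toolZ -1.9
1.28 toolY 5.21 toolZ -1.72
1.44 toolY 5.89 toolZ -1.44
1.6 toolY 6.51 toolZ -1.05
1.76 toolY 7.06 toolZ -0.56
1.92 toolY 7.53 toolZ 0.01
```

View pics/w2.png

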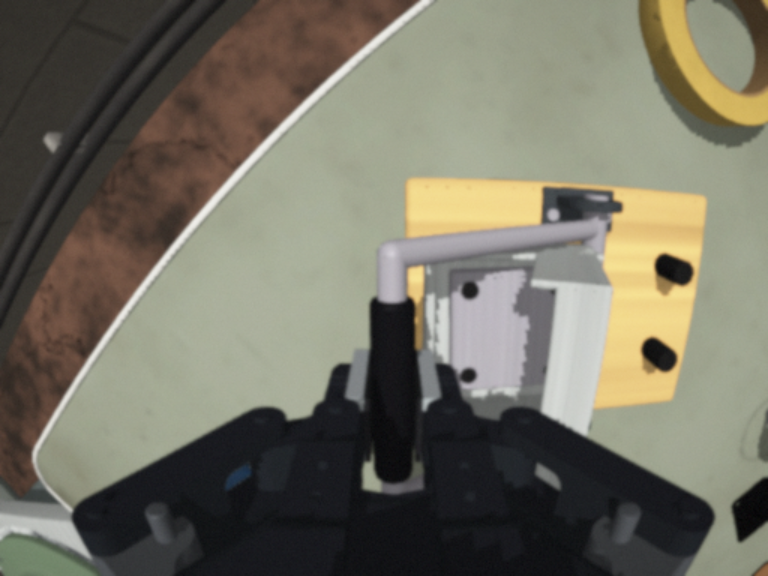

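The view shows the sleeve held between the pads at (393,375), with the grip near its middle. Now I'll swing it along the arc.

{"fn": "move_arm", "kwargs": {
  "steps": [
    [[0,0.1,-0.15],0,0.1],
    [[0,0.25,-0.33],0,0.1],
    [[0.01,0.46,-0.57],0,0.1],
    [[0.01,0.64,-0.74],0,0.1],
    [[0.01,0.83,-0.9],0,0.1],
    [[0.01,1.02,-1.05],0,0.1],
    [[0.01,1.22,-1.19],0,0.1],
    [[0.02,1.43,-1.32],0,0.1],
    [[0.02,1.64,-1.44],0,0.1]
  ]
}}

```text
clock: 4.55
tcp_pos: [0.4793, 0.2959, 0.2919]
tool_rot: [0.78, 0.626, -0.001, -0.0]
ft_force: [-14.8, -0.3, 14.9]
finger_gap: 0.0127
finger_force: 26.3
```

{"fn": "move_arm", "kwargs": {
  "steps": [
    [[0,0.12,-0.13],0,0.1],
    [[0,0.3,-0.25],0,0.1],
    [[0.01,0.54,-0.36],0,0.1],
    [[0.01,0.78,-0.44],0,0.1],
    [[0.01,1.02,-0.5],0,0.1],
    [[0.01,1.25,-0.54],0,0.1],
    [[0.02,1.48,-0.57],0,0.1],
    [[0.02,1.72,-0.6],0,0.1],
    [[0.02,1.9,-0.61],0,0.1]
  ]
}}

```text
clock: 5.3
tcp_pos: [0.5273, 0.2855, 0.3064]
tool_rot: [0.78, 0.625, 0.0, 0.0]
ft_force: [-2.2, 0.4, -3.3]
finger_gap: 0.013
finger_force: 26.7
```

{"fn": "move_arm", "kwargs": {
  "steps": [
    [[0,0.2,-0.01],0,0.1],
    [[0,0.4,0.0],0,0.1],
    [[0.01,0.6,0.02],0,0.1],
    [[0.01,0.8,0.04],0,0.1],
    [[0.01,1.0,0.08],0,0.1],
    [[0.01,1.2,0.13],0,0.1],
    [[0.02,1.4,0.18],0,0.1],
    [[0.02,1.6,0.24],0,0.1],
    [[0.02,1.75,0.29],0,0.1]
  ]
}}

```text
clock: 6.05
tcp_pos: [0.5702, 0.2763, 0.2985]
tool_rot: [0.781, 0.625, 0.0, 0.0]
ft_force: [-4.4, -1.8, -4.3]
finger_gap: 0.0128
finger_force: 27.3
```

{"fn": "move_arm", "kwargs": {
  "steps": [
    [[0,0.15,0.07],0,0.1],
    [[0,0.35,0.17],0,0.1],
    [[0.01,0.58,0.29],0,0.1],
    [[0.01,0.8,0.42],0,0.1],
    [[0.01,1.0,0.55],0,0.1],
    [[0.01,1.2,0.68],0,0.1],
    [[0.02,1.38,0.83],0,0.1],
    [[0.02,1.54,0.97],0,0.1],
    [[0.02,1.62,1.05],0,0.1]
  ]
}}

```text
clock: 6.8
tcp_pos: [0.6096, 0.2679, 0.2717]
tool_rot: [0.781, 0.625, -0.0, 0.0]
ft_force: [-1.5, -5.7, 2.0]
finger_gap: 0.0128
finger_force: 28.9
```

{"fn": "move_arm", "kwargs": {
  "steps": [
    [[0,0.08,0.08],0,0.1],
    [[0,0.18,0.18],0,0.1],
    [[0,0.28,0.29],0,0.1],
    [[0,0.37,0.4],0,0.1],
    [[0,0.45,0.5],0,0.1],
    [[0,0.53,0.6],0,0.1],
    [[0,0.6,0.68],0,0.1],
    [[0,0.64,0.74],0,0.1],
    [[0,0.64,0.74],0,0.1]
  ]
}}

```text
clock: 7.55
tcp_pos: [0.6246, 0.2652, 0.2548]
tool_rot: [0.78, 0.625, 0.0, -0.0]
ft_force: [-5.6, -5.6, 15.0]
finger_gap: 0.0127
finger_force: 30.1
```

Run:
```python
from h import *
im=capture("wrist")["color"]
cv2.imwrite("pics/w3.png",cv2.resize(im[...,::-1],None,fx=1.5,fy=1.5))
```

```text
(no output)
```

View pics/w3.png

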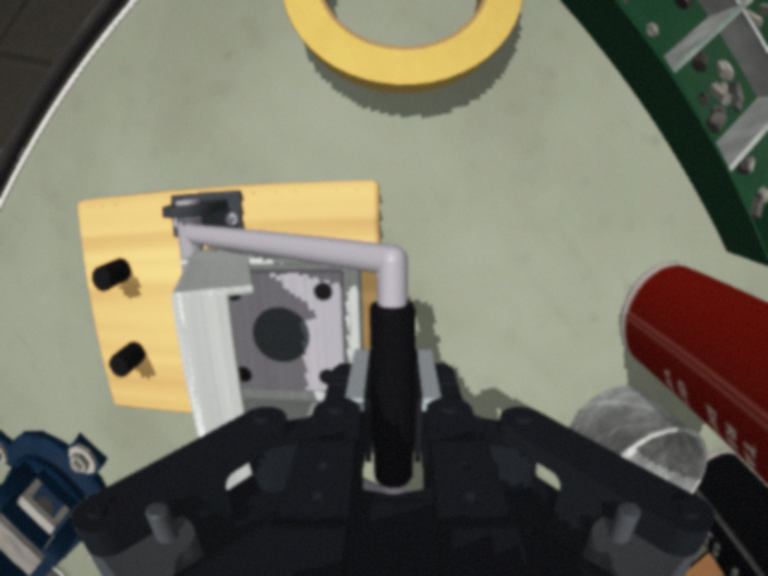

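The plate now lies on its other face, with the dark seat at (280,333), and the tray is against its stop. I'll release and retreat straight up.

{"fn": "move_arm", "kwargs": {
  "steps": [
    [[0,0,0],0,0.2],
    [[0,0,0],0,0.3],
    [[0,0,0],0,0.4],
    [[0,0,0],0,0.45],
    [[0,0,0],0,0.45],
    [[0,0,-0.4],0,0.45],
    [[0,0,-1],0,0.45],
    [[0,0,-2],0,0.45],
    [[0,0,-3.2],0,0.45],
    [[0,0,-4.5],0,0.45]
  ]
}}

```text
clock: 8.43
tcp_pos: [0.6244, 0.2648, 0.3687]
tool_rot: [0.78, 0.625, -0.0, -0.0]
ft_force: [0.9, -1.3, 0.5]
finger_gap: 0.0386
finger_force: 0.0
```

{"fn": "move_arm", "kwargs": {
  "steps": [
    [[0,0,-2],0,0.45],
    [[0,0,-2],0,0.45],
    [[0,0,-2],0,0.45],
    [[0,0,-2],0,0.45],
    [[0,0,-2],0,0.45]
  ]
}}

```text
clock: 8.85
tcp_pos: [0.6245, 0.2647, 0.4164]
tool_rot: [0.78, 0.625, -0.0, -0.0]
ft_force: [-0.2, -0.7, 0.3]
finger_gap: 0.0388
finger_force: 0.0
```

Run:
```python
from h import *
print(get_state()["tcp_pos"])
a=capture("wrist")["color"];b=capture("scene")["color"][190:310,130:290]
o=np.hstack([cv2.resize(a,(400,300)),cv2.resize(b,(400,300),interpolation=cv2.INTER_CUBIC)])
cv2.imwrite("pics/f.png",o[...,::-1])
```

```text
[0.62448147 0.26466192 0.41642345]
```

View pics/f.png

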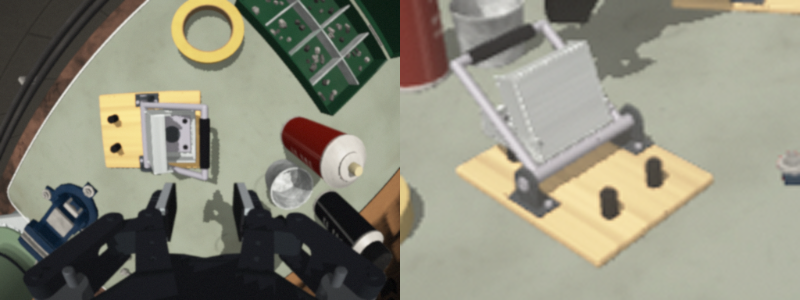

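The tray rests at its far stop, with the plate flat and its seat up at (172,133). The gripper is clear of everything.

```bash
python3 -c "
from bench import *
print(hand_in())"
```

```text
the job is handed in; nothing more can be done
None
```

The square plate is turned over: its tray is at the far stop, the plate lies flat with its seat face up, the round tray was left alone, and the job was handed in at about 9 s.

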